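# Set up the tray: stand the end stops and nest the sample cups

### The job

Make the enamel tray ready for carrying the clean sample cups: first tip both L-shaped end stops over their corners, from the thin back onto the thick foot, so that each stands at its own end of the tray with the foot pointing outwards and the back upright. Then nest all the loose cups, upright and fully home, into two stacks on the tray between the stops, one centred on each ring mark and neither more than four cups high; leave the other things on the bench where they are.

Things in the scene. Friction and masses are not known exactly. Their poses are not given: they have to be found in the camera images.
- tray: white enamel tray with a dark rim, fixed, 170 mm (x) by 390 mm (y, the long way), floor 4 mm thick, walls 4 mm thick reaching 18 mm above the bench. Origin: centre of the underside; z up
- mark_a (a point): centre of the ring mark in the tray's -y half: a thin dark circle 76 mm across printed on the tray floor, 50 mm from the tray's centre; the point lies on the floor's upper face. One cup stack belongs here
- mark_b (a point): centre of the same ring mark in the tray's +y half, 50 mm from the tray's centre. The other cup stack belongs here
- stop_a: loose L-shaped steel end stop, tray's -y end, 55 mm wide: thin back 92 mm long, 6 thick; thick dark foot 65 mm long, 14 thick (lengths from the outer corner). Starts lying on its back, back pointing to mid-tray, foot up. Origin: middle of the outer corner edge; x along the back, z along the foot, to their free ends (inner side); y along the corner edge. Standing: x up
- stop_b: the same end stop at the tray's +y end, turned to face the other; same axes. 0.45 kg, centre of mass about 28 mm along x and 25 mm along z from the corner, so once tipped a good 50 degrees about the corner it falls onto its foot by itself
- stop_a_foot (a point): middle of the end face of stop_a's foot, 65 mm from the corner along its z and 7 mm along its x
- stop_b_foot (a point): the same point of stop_b
- cup1: stacking sample cup, cream plastic, up to seven alike (None if absent), weighted foot, 0.12 kg, 77 mm tall, walls 3 mm; tapers from 43 mm diameter at the foot to 55 mm at z 45 mm; above, z 45 to 77, a straight collar 64 mm outside, 58 mm inside. Starts upright on the bench before or beside the tray. Origin: centre of underside; z up its axis
- cup2: sample cup as cup1 (None if absent). Set into another cup it drops until its collar rests on the lower rim, 32 mm above the lower cup's origin; sideways play about 2 mm. Origin: centre of underside; z up its axis
- cup3: sample cup as cup1 (None if absent). Set into another cup it drops until its collar rests on the lower rim, 32 mm above the lower cup's origin; sideways play about 2 mm. Origin: centre of underside; z up its axis
- cup4: sample cup as cup1 (None if absent). Set into another cup it drops until its collar rests on the lower rim, 32 mm above the lower cup's origin; sideways play about 2 mm. Origin: centre of underside; z up its axis
- cup5: sample cup as cup1 (None if absent). Set into another cup it drops until its collar rests on the lower rim, 32 mm above the lower cup's origin; sideways play about 2 mm. Origin: centre of underside; z up its axis
- cup6: sample cup as cup1 (None if absent). Set into another cup it drops until its collar rests on the lower rim, 32 mm above the lower cup's origin; sideways play about 2 mm. Origin: centre of underside; z up its axis
- cup7: sample cup as cup1 (None if absent). Set into another cup it drops until its collar rests on the lower rim, 32 mm above the lower cup's origin; sideways play about 2 mm. Origin: centre of underside; z up its axis
- reagent: bystander: amber bottle 64 mm in diameter, 150 mm tall, left of the tray; origin at the centre of its underside. Leave it alone
- jar: bystander: glass jar with a black cap, 70 mm in diameter, 90 mm tall, right of the tray; origin at the centre of its underside. Leave it alone
- timer: bystander: flat grey timer box 70 x 90 x 30 mm right of the tray; origin at the centre of its underside. Leave it alone
Things that resemble listed ones, but are neither listed nor needed, are in the scene too. Leave any yellow look-alike of the cup4 alone.

How it is judged:
By the outcome, as a careful person would: the job done as asked, in the order asked, and still so for the second after the job is handed in, with the robot touching nothing.
Of cup1, cup2, cup3, cup4, cup5, cup6, cup7 only 5 to 7 are there at a start; the rules pass over those that are not, and their reading is None.
At some moment in a run one of cup1, cup2, cup3, cup4, cup5, cup6, cup7 may be knocked a few centimetres aside while the robot is not near it.
Once in a run the grip may slacken for a moment while it holds something.
It also fails if it takes over 210 s, if anything falls off the work surface, if the arm or the gripper's body presses on something with over 40 N, if the wrist force passes 120 N, or if a joint passes its speed limit or range.

### The arm

A 6-joint arm with a two-finger parallel gripper is mounted at the origin on the work surface. World frame = base frame: x ahead of the robot, y to its left, z up, the work surface at z = 0. Lengths are in mm, angles in rad, forces in N, time in s.
With the tool pointing down it reaches from about 325 to 900 mm from the base axis. Payload 3.5 kg.
Tool frame: the origin (TCP) lies at the very end of the fingers, on their centre line; the grasp point (between the pads) lies 19 mm behind it; z points along the fingers, y is the direction in which the jaws open and shut (so a half turn about z gives the same grasp; the last joint's range is limited). The gripper opens to 85 mm and grips with 20 to 120 N. Pads are 22 mm wide; open, the fingers measure 114 mm over their backs; the gripper's body (76 mm by 85 mm) begins 54 mm behind the grasp point. The pads swing forward as they close: fully open they stand 13 mm farther back than shut.
Start: joints at [1.04, 0.276, -0.026, 1.268, 0, 1.467], TCP at [259.299, 568.67, 231.313] pointing down, gripper open.
Joint ranges: [-3.12, 3.12], [-0.85, 1.88], [-1.08, 1.24], [-1.95, 2.15], [-1.57, 1.53], [-3.14, 3.14]. Speed limits (rad/s): [2.57, 2.57, 3.14, 3.14, 3.14, 3.14].

### API

Orientations are given as a 3x3 rotation matrix whose columns are the frame's x, y, z axes.
In Python, from workcell import monitor, optics, manip gives the robot as it stands.
- The arm moves only by the tool play_rows, never from a script. Its arguments are lists of equal length, an entry for each row: "gripper": the closure, from 0 (fully open) to 1 (shut); "delta_pos": the shift along the world's x, y, z in mm, a list of three; "delta_rot": the turn, a rotation vector about the world's x, y, z in degrees, a list of three. A call has 1 to 8 rows; each row is the pose to reach, as a shift and turn from the pose commanded when the call began; what a row does not reach only later rows make up. A row lasts 1/10 s, in which the tool goes at most 50 mm and 8.59 degrees, less where a joint would pass 70% of its speed; a pose out of reach is approached as far as the arm can. A call with a gripper value outside its range is refused whole. The fingers move at their own pace and stop on an object; "grip_force" is the grip in N (left out, the last holds). Time passes only in rows, so rows that repeat a pose let the fingers close. It gives the time, the measured TCP pose, the force and the opening at its end, in the units of the state.
- monitor.state(): the state, without advancing time (a new reading comes with each control period).
- optics.capture(name): name is "side" or "top" or "wrist"; returns the picture (420x560x3 uint8, blue, green, red); there is no depth.
- optics.camera_params(name): a dict with "fovy" (degrees; the focal length in pixels is half the picture's height over the tangent of half this angle, whatever the lens; pixels are square), "cx", "cy" (the principal point, pixels), "rvec" (rotation vector, rad) and "tvec" (3), from world to camera coordinates, as OpenCV has them. Camera axes: x right, y down, z forward; pixel columns grow to the right and rows downward; lengths in mm; the calibration is good to about 2 mm. The wrist camera is an equidistant fisheye: a pixel r from the principal point sees the ray r / f radians off the axis. A picture is of the moment at which its call begins: read the wrist's pose just before it. camera_params takes no time and is no camera call; for the wrist camera it gives the pose at the moment of the call.
- manip.job_done(): hands the job in, once; it reports no verdict.
Trained networks look in the newest picture that a camera, given by its name, has taken for a name from the list of things; names that differ only in an ending like _2 or _b are one class to them, and where a whole thing is asked for, a point or a joint stands for the part that bears it (a point fixed in the world has none). Each returns a list of dicts, best first, with "score" (0 to 1); they miss things now and then, are a little off and sometimes report something else, mostly with a low value. They report only what shows in the picture. A call takes as long as a camera call. They do not tell look-alikes from the thing itself.
- optics.boxes_of(camera, query): "extent" ([left, top, width, height] in pixels, round what is visible of it).
- optics.regions_of(camera, query): "mask" (420x560 bool, what is visible of it) and "extent" ([left, top, width, height] in pixels, round what is visible of it).
The state is a dict: "time": time; "joints": joint angles; "qd": joint speeds; "effort": joint torques, N m; "position": TCP position; "orientation": TCP orientation; "wrist_force": force on the tool from outside, world axes, zero at the start; "torque": the same for the moment, N m; "finger_gap": finger opening in mm.
Only numpy, scipy, OpenCV 4.12 (cv2) and the standard library are available. Lean on these libraries where they do the work, as an engineer would, in place of code of your own. Each camera call takes 0.05 s, during which the arm holds its last target. There are 200 camera calls.

## Working session

There is one attempt and no reset: what is moved stays moved. The work goes in short steps, Python scripts to look and compute and a tool call to move; the robot and the scene stay as the last step left them, time stands still between calls to the robot, and variables do not carry over. Pictures are saved under pics/ and viewed, about 12 in all and at most 16, crops included, and the job is handed in when it is done.

Besides the shell and the picture viewer there is one more tool, called after "Call:" by a JSON object that holds its "op" and its "data". play_rows: Moves the arm, as the interface text tells. Its arguments: {"type":"object","properties":{"gripper":{"type":"array"},"delta_pos":{"type":"array"},"delta_rot":{"type":"array"},"grip_force":{"type":"number"}},"required":["gripper","delta_pos","delta_rot"]}

```bash
ls; mkdir -p pics
cat > h.py <<'E'
import numpy as np, cv2
from workcell import monitor, optics, manip
def cam(n):
    p=optics.camera_params(n); R=cv2.Rodrigues(np.array(p["rvec"],float))[0]; t=np.array(p["tvec"],float).ravel()
    f=210/np.tan(np.radians(p["fovy"])/2); return R,t,f,p["cx"],p["cy"]
def ray(n,uv,c=None):
    R,t,f,cx,cy=c or cam(n); d=np.array([uv[0]-cx,uv[1]-cy])/f
    if n=="wrist":
        r=np.hypot(*d); v=np.array([*(d/max(r,1e-9)*np.sin(r)),np.cos(r)])
    else: v=np.array([*d,1.])
    return -R.T@t, R.T@v
def onz(n,uv,z,c=None):
    o,v=ray(n,uv,c); return o+v*(z-o[2])/v[2]
def proj(n,P,c=None):
    R,t,f,cx,cy=c or cam(n); q=R@np.asarray(P,float)+t
    if n=="wrist":
        r=np.hypot(q[0],q[1]); a=np.arctan2(r,q[2]); return np.array([cx,cy])+f*a*q[:2]/max(r,1e-9)
    return np.array([cx,cy])+f*q[:2]/q[2]
E
python3 - <<'E'
from h import *
np.set_printoptions(precision=1,suppress=True)
a=[]
for n in("top","side"):
    im=optics.capture(n); cv2.imwrite(f"pics/{n}0.png",im)
    c=cam(n);print(n,-c[0].T@c[1])
    for q in("cup1","tray","stop_a","reagent","jar","timer"):
        for b in optics.boxes_of(n,q): print(q,round(b["score"],2),np.round(b["extent"]))
s=monitor.state();print(s["time"],s["position"],s["orientation"],s["finger_gap"])
E
```

```text
pics
top [ 321.1  -13.4 1013.2]
cup1 0.91 [150. 233.  30.  26.]
cup1 0.86 [323. 276.  28.  32.]
cup1 0.83 [390. 241.  33.  26.]
cup1 0.76 [265. 219.  28.  29.]
cup1 0.75 [324. 230.  26.  30.]
cup1 0.75 [361. 268.  27.  24.]
cup1 0.73 [400. 195.  31.  23.]
cup1 0.67 [225. 133. 146.  82.]
cup1 0.66 [430. 258.  32.  29.]
cup1 0.63 [131. 189.  28.  24.]
cup1 0.25 [299. 156.  42.  32.]
tray 0.89 [225. 133. 147.  84.]
stop_a 0.95 [256. 151.  37.  27.]
stop_a 0.78 [301. 159.  40.  30.]
stop_a 0.36 [151. 233.  30.  26.]
reagent 0.63 [ 74. 149.  45.  31.]
reagent 0.28 [254. 149.  34.  31.]
jar 0.66 [405. 133.  37.  34.]
timer 0.91 [432. 193.  42.  28.]
side [ 311.5 1172.6  752.1]
cup1 0.86 [308. 188.  18.  24.]
cup1 0.8 [314. 164.  18.  23.]
cup1 0.7 [343. 192.  15.  23.]
cup1 0.67 [284. 163.  17.  20.]
cup1 0.66 [296. 208.  21.  25.]
cup1 0.6 [299. 255.  23.  38.]
cup1 0.6 [257. 267.  20.  38.]
cup1 0.54 [330. 174.  22.  27.]
cup1 0.52 [329. 158.  15.  18.]
tray 0.6 [223. 187.  56.  63.]
stop_a 0.9 [238. 217.  21.  19.]
stop_a 0.84 [251. 191.  16.  25.]
stop_a 0.33 [283. 163.  16.  23.]
reagent 0.58 [199. 278.  33.  64.]
reagent 0.16 [251. 188.  19.  30.]
jar 0.78 [246. 153.  17.  27.]
jar 0.25 [296. 206.  22.  27.]
timer 0.5 [285. 158.  16.   5.]
0.7 [259.3 568.7 231.4] [[-0.9  0.4  0. ]
 [ 0.4  0.9  0. ]
 [-0.   0.  -1. ]] 85.46864770784751
```

Run:
```python
from h import *
im=cv2.imread("pics/top0.png"); c=im[110:330,60:490]
cv2.imwrite("pics/t0c.png",cv2.resize(c,None,fx=1.86,fy=1.86,interpolation=cv2.INTER_CUBIC))
np.set_printoptions(precision=0,suppress=True)
hsv=cv2.cvtColor(im,cv2.COLOR_BGR2HSV)
for b in optics.boxes_of("top","cup1"):
    l,t,w,h=b["extent"]; u=(l+w/2,t+h/2); print(np.array(u),onz("top",u,60)[:2], hsv[int(u[1])-4:int(u[1])+4,int(u[0])-4:int(u[0])+4].mean((0,1)))
for u in((225,133),(372,217)): print(onz("top",u,18))
```

```text
[166. 246.] [408. 274.] [ 22.  51. 165.]
[337. 292.] [ 319. -156.] [ 28. 130. 247.]
[407. 254.] [ 423. -328.] [ 28. 134. 245.]
[279. 234.] [454.  -5.] [ 24.  26. 218.]
[336. 245.] [ 433. -151.] [ 27.  15. 242.]
[375. 279.] [ 355. -248.] [ 28. 131. 246.]
[415. 206.] [ 546. -349.] [ 25.  34. 219.]
[298. 174.] [614. -48.] [ 19.   4. 255.]
[446. 272.] [ 383. -424.] [ 26. 142. 239.]
[145. 201.] [519. 340.] [ 21.  55. 155.]
[320. 172.] [ 623. -102.] [ 22.  10. 239.]
[732. 160.  18.]
[ 519. -250.   18.]
```

View pics/t0c.png

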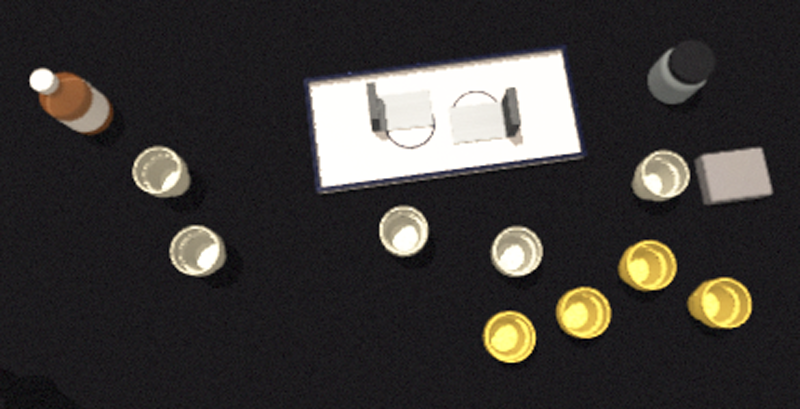

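The top view shows the tray with both stops lying on it (crop about (400,110) and (480,120)). There are 5 cream cups and 4 yellow look-alikes. The side view also has nine cup detections, which agrees. Next I'll go above the tray for a close look.

Run:
```python
from h import *
np.set_printoptions(precision=1,suppress=True)
s=1/1.86
for n,u,z in(("c1",(306,80),18),("c2",(563,48),18),("c3",(583,157),18),("c4",(318,192),18),("ra",(475,110),4),("rb",(410,125),4)):
    print(n,onz("top",(60+u[0]*s,110+u[1]*s),z)[:2])
print(monitor.state()["orientation"])
```

```text
c1 [674.  156.4]
c2 [ 747.3 -221.5]
c3 [ 581.5 -252.9]
c4 [507.4 124.5]
ra [647.4 -95.4]
rb [618.5  -0.5]
[[-0.9  0.4  0. ]
 [ 0.4  0.9  0. ]
 [-0.   0.  -1. ]]
```

Call:
{"op": "play_rows", "data": {"gripper": [0, 0, 0, 0, 0, 0, 0, 0], "delta_pos": [[20, -20, 40], [60, -80, 80], [90, -130, 120], [120, -180, 120], [150, -230, 120], [180, -280, 120], [205, -325, 120], [230, -365, 120]], "delta_rot": [[0, 0, 0], [0, 0, 0], [0, 0, 0], [0, 0, 0], [0, 0, 0], [0, 0, 0], [0, 0, 0], [0, 0, 0]]}}

```text
time: 1.55
position: [453.8, 262.5, 350.2]
orientation: [[-0.91, 0.415, 0.001], [0.415, 0.91, 0.001], [-0.001, 0.001, -1.0]]
wrist_force: [0.7, 0.7, 0.4]
finger_gap: 85.6
```

Call:
{"op": "play_rows", "data": {"gripper": [0, 0, 0, 0, 0, 0, 0, 0], "delta_pos": [[20, -40, 0], [40, -80, 0], [60, -120, 0], [80, -160, 0], [100, -195, 0], [115, -225, 0], [130, -252, 0], [130, -252, 0]], "delta_rot": [[0, 0, -7], [0, 0, -14], [0, 0, -21], [0, 0, -28], [0, 0, -35], [0, 0, -42], [0, 0, -49], [0, 0, -54.5]]}}

```text
time: 2.35
position: [584.7, 8.9, 348.9]
orientation: [[-0.182, 0.983, 0.0], [0.983, 0.182, -0.001], [-0.001, 0.0, -1.0]]
wrist_force: [-0.6, -0.3, -0.5]
finger_gap: 85.4
```

Call:
{"op": "play_rows", "data": {"gripper": [0, 0, 0], "delta_pos": [[0, 0, 0], [0, 0, 0], [0, 0, 0]], "delta_rot": [[0, 0, 0], [0, 0, 0], [0, 0, 0]]}}

```text
time: 2.65
position: [582.7, 12.9, 349.7]
orientation: [[-0.193, 0.981, 0.0], [0.981, 0.193, 0.0], [0.0, 0.0, -1.0]]
wrist_force: [0.3, 0.9, 0.2]
finger_gap: 85.4
```

Run:
```python
from h import *
np.set_printoptions(precision=3,suppress=True)
c=cam("wrist"); im=optics.capture("wrist"); cv2.imwrite("pics/w1.png",im)
np.savez("w1.npz",R=c[0],t=c[1],k=c[2:])
s=monitor.state();print(s["time"],s["position"],s["orientation"],s["joints"]); print("cam",-c[0].T@c[1],c[0][2],c[2:])
for q in("tray","stop_a","stop_a_foot","cup1"):
    for b in optics.boxes_of("wrist",q): print(q,round(b["score"],2),np.round(b["extent"]))
```

```text
2.7 [582.716  12.939 349.77 ] [[-0.193  0.981  0.   ]
 [ 0.981  0.193  0.   ]
 [ 0.     0.    -1.   ]] [-0.089  0.164  0.079  1.485  0.     1.288]
cam [568.951  82.858 491.771] [ 0.054 -0.271 -0.961] (np.float64(325.19226210127806), 278.67838439140877, 208.63010560817673)
tray 0.93 [242.  79. 119. 236.]
stop_a 0.89 [275. 213.  42.  70.]
stop_a 0.87 [298. 138.  49.  61.]
stop_a_foot 0.68 [274. 210.  41.  76.]
cup1 0.96 [ 78. 216.  48.  45.]
cup1 0.86 [120. 366.  21.  22.]
cup1 0.85 [103. 267.  38.  41.]
cup1 0.62 [142. 231.  45.  45.]
cup1 0.5 [208. 339.  31.  18.]
```

View pics/w1.png

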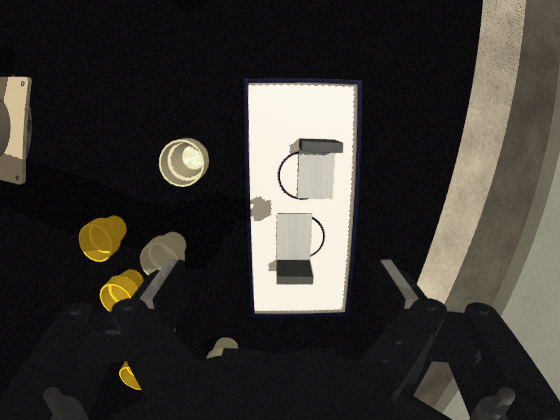

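The picture shows the tray at (245–360, 80–313). The stop_b foot is at about (320,145) at the +y end, and the stop_a foot at about (295,272). I'll zoom in to mark the corners.

Run:
```python
from h import *
im=cv2.imread("pics/w1.png"); c=im[70:325,235:375]
c=cv2.resize(c,None,fx=2.35,fy=2.35,interpolation=cv2.INTER_CUBIC)
c=np.clip(c.astype(float)*1.0,0,255).astype(np.uint8)
# left: whole, right: foot zooms
z=lambda x0,y0,w,h:cv2.resize(im[y0:y0+h,x0:x0+w],(420,300),interpolation=cv2.INTER_CUBIC)
o=np.vstack([z(280,130,70,50),z(265,250,70,50)]); g=(255*(o/255.)**.5).astype(np.uint8)
cv2.imwrite("pics/z1.png",np.hstack([cv2.resize(c,(329,600)),g]))
```

```text
(no output)
```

View pics/z1.png

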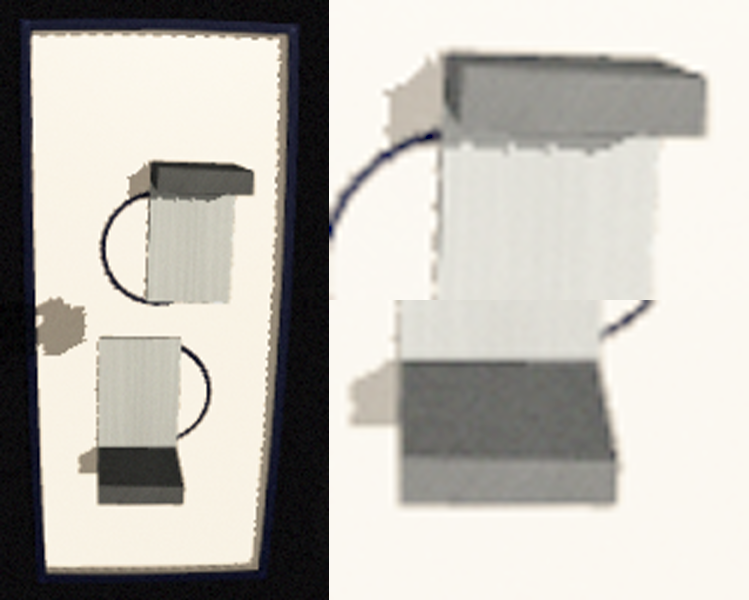

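Run:
```python
from h import *
np.set_printoptions(precision=1,suppress=True)
d=np.load("w1.npz"); c=(d["R"],d["t"],*d["k"])
W=lambda u,z:onz("wrist",u,z,c)
tc=[W(u,18) for u in((246,81),(361,81),(345,313),(254,313))]
B=[W((280+u/6,130+v/6),z) for u,v,z in((131,63,69),(377,74,69),(377,136,69),(120,138,69),(115,52,4),(330,60,4))]
A=[W((265+u/6,250+v/6),z) for u,v,z in((71,157,69),(285,157,69),(288,203,69),(71,203,69))]
# rings (crop scale 2.35)
s=1/2.35
rb=[W((235+u*s,70+v*s),4) for u,v in((101,250),(150,195),(150,300))]
ra=[W((235+u*s,70+v*s),4) for u,v in((210,390),(181,347),(178,438))]
def circ(P):
    P=np.array(P)[:,:2]; x=np.linalg.lstsq(np.c_[2*P,np.ones(3)],(P**2).sum(1),rcond=None)[0]; return x[:2],np.sqrt(x[2]+x[:2]@x[:2])
tc=np.array(tc);O=tc.mean(0)[:2];print("tray",tc[:,:2].tolist(),O, np.linalg.norm(tc[0]-tc[1]),np.linalg.norm(tc[1]-tc[2]))
ey=(tc[0]+tc[1]-tc[2]-tc[3])[:2];ey/=np.linalg.norm(ey);ex=np.array([ey[1],-ey[0]]);print("ey",ey,np.degrees(np.arctan2(-ey[0],ey[1])))
for n,P in(("A",A),("B",B)):
    for p in P: print(n,p[:2],"tray",np.array([(p[:2]-O)@ex,(p[:2]-O)@ey]))
for r in(ra,rb):
    q,rad=circ(r);print("ring",q,rad,(q-O)@ex,(q-O)@ey)
```

```text
tray [[512.7304419280206, 127.02576598877079], [675.8880036475363, 162.61314716273023], [747.3323074864885, -216.12311908521272], [589.8465282877603, -244.361559206311]] [631.4 -42.7] 166.99356767575884 385.41594144828156
ey [-0.2  1. ] 11.202346063125807
A [ 609.8 -137.6] tray [-39.7 -88.8]
A [ 661.2 -127.9] tray [ 12.6 -89.3]
A [ 665.  -140.4] tray [  13.9 -102.3]
A [ 612.3 -150.3] tray [ -39.7 -101.8]
B [604.3  59.6] tray [ -6.7 105.6]
B [657.7  68.7] tray [ 47.4 104.2]
B [660.7  55.3] tray [47.8 90.5]
B [605.3  43.1] tray [-9.  89.2]
B [605.3  57.9] tray [ -6.1 103.8]
B [658.7  67.3] tray [ 48.2 102.6]
ring [641.6 -95. ] 37.172993079079525 -0.2433375147529908 -53.29970213798838
ring [619.2   3.3] 34.82122215898848 -3.0557288075588875 47.49621534856818
```

Call:
{"op": "play_rows", "data": {"gripper": [0, 0, 0, 0, 0, 0, 0, 0], "delta_pos": [[10, -35, -20], [20, -70, -50], [32, -105, -90], [44, -135, -130], [56, -160, -165], [56, -160, -200], [56, -160, -200], [56, -160, -200]], "delta_rot": [[-4, -0.8, 0], [-8, -1.6, 0], [-12, -2.4, 0], [-16, -3.2, 0], [-19.6, -3.9, 0], [-19.6, -3.9, 0], [-19.6, -3.9, 0], [-19.6, -3.9, 0]]}}

```text
time: 3.7
position: [638.6, -147.5, 149.5]
orientation: [[-0.18, 0.982, 0.065], [0.923, 0.191, -0.335], [-0.341, 0.0, -0.94]]
wrist_force: [0.3, 0.2, -0.0]
finger_gap: 85.4
```

Run:
```python
from h import *
np.set_printoptions(precision=3,suppress=True)
s=monitor.state();print(s["time"],s["position"],s["orientation"],s["joints"])
```

```text
3.7 [ 638.593 -147.493  149.468] [[-0.18   0.982  0.065]
 [ 0.923  0.191 -0.335]
 [-0.341  0.    -0.94 ]] [-0.184  0.315 -0.195  0.928 -0.323  1.172]
```

Call:
{"op": "play_rows", "data": {"gripper": [0, 0, 0, 0, 0.5, 0.7, 0.7, 0.7], "delta_pos": [[0, 0, -40], [0, 0, -80], [0, 0, -110], [0, 0, -120], [0, 0, -120], [0, 0, -120], [0, 0, -120], [0, 0, -120]], "delta_rot": [[0, 0, 0], [0, 0, 0], [0, 0, 0], [0, 0, 0], [0, 0, 0], [0, 0, 0], [0, 0, 0], [0, 0, 0]], "grip_force": 50}}

```text
time: 4.5
position: [641.7, -148.4, 33.2]
orientation: [[-0.177, 0.982, 0.072], [0.922, 0.191, -0.337], [-0.345, 0.007, -0.939]]
wrist_force: [-1.0, 0.9, 6.4]
finger_gap: 54.2
```

Run:
```python
import numpy as np
y=np.radians(11.15);ex=np.array([np.cos(y),np.sin(y)]);ey=np.array([-np.sin(y),np.cos(y)])
for n,out,sg in(("A",-ey,1),("B",ey,-1)):
  for seg in((0,40),(40,78)):
    a0=np.radians(seg[0]);f=lambda a:np.array([1.5*np.cos(a)+25.5*np.sin(a),25.5*np.cos(a)-1.5*np.sin(a)])
    P=[];Rr=[]
    for th in np.linspace(*seg,8)[1:]:
      d=f(np.radians(th))-f(a0);P.append([*np.round(out*d[0],1).tolist(),round(d[1],1)]);k=sg*(th-seg[0]);Rr.append([round(k*ex[0],1),round(k*ex[1],1),0])
    print(n,seg,P,Rr)
```

```text
A (0, 40) [[0.5, -2.5, np.float64(-0.3)], [1.0, -4.9, np.float64(-0.8)], [1.4, -7.3, np.float64(-1.6)], [1.9, -9.6, np.float64(-2.6)], [2.3, -11.8, np.float64(-3.8)], [2.7, -13.8, np.float64(-5.3)], [3.1, -15.7, np.float64(-6.9)]] [[np.float64(5.6), np.float64(1.1), 0], [np.float64(11.2), np.float64(2.2), 0], [np.float64(16.8), np.float64(3.3), 0], [np.float64(22.4), np.float64(4.4), 0], [np.float64(28.0), np.float64(5.5), 0], [np.float64(33.6), np.float64(6.6), 0], [np.float64(39.2), np.float64(7.7), 0]]
A (40, 78) [[0.3, -1.6, np.float64(-1.7)], [0.6, -3.1, np.float64(-3.6)], [0.9, -4.4, np.float64(-5.7)], [1.1, -5.5, np.float64(-7.8)], [1.3, -6.4, np.float64(-10.0)], [1.4, -7.1, np.float64(-12.4)], [1.5, -7.6, np.float64(-14.7)]] [[np.float64(5.3), np.float64(1.0), 0], [np.float64(10.7), np.float64(2.1), 0], [np.float64(16.0), np.float64(3.1), 0], [np.float64(21.3), np.float64(4.2), 0], [np.float64(26.6), np.float64(5.2), 0], [np.float64(32.0), np.float64(6.3), 0], [np.float64(37.3), np.float64(7.3), 0]]
B (0, 40) [[-0.5, 2.5, np.float64(-0.3)], [-1.0, 4.9, np.float64(-0.8)], [-1.
[... 273 characters left out ...]
), 0], [np.float64(-22.4), np.float64(-4.4), 0], [np.float64(-28.0), np.float64(-5.5), 0], [np.float64(-33.6), np.float64(-6.6), 0], [np.float64(-39.2), np.float64(-7.7), 0]]
B (40, 78) [[-0.3, 1.6, np.float64(-1.7)], [-0.6, 3.1, np.float64(-3.6)], [-0.9, 4.4, np.float64(-5.7)], [-1.1, 5.5, np.float64(-7.8)], [-1.3, 6.4, np.float64(-10.0)], [-1.4, 7.1, np.float64(-12.4)], [-1.5, 7.6, np.float64(-14.7)]] [[np.float64(-5.3), np.float64(-1.0), 0], [np.float64(-10.7), np.float64(-2.1), 0], [np.float64(-16.0), np.float64(-3.1), 0], [np.float64(-21.3), np.float64(-4.2), 0], [np.float64(-26.6), np.float64(-5.2), 0], [np.float64(-32.0), np.float64(-6.3), 0], [np.float64(-37.3), np.float64(-7.3), 0]]
```

Call:
{"op": "play_rows", "data": {"gripper": [0.7, 0.7, 0.7, 0.7, 0.7, 0.7, 0.7, 0.7], "delta_pos": [[1, 0, 3], [1.5, -2.5, 2.7], [2, -4.9, 2.2], [2.4, -7.3, 1.4], [2.9, -9.6, 0.4], [3.3, -11.8, -0.8], [3.7, -13.8, -2.3], [4.1, -15.7, -3.9]], "delta_rot": [[0, 0, 0], [5.6, 1.1, 0], [11.2, 2.2, 0], [16.8, 3.3, 0], [22.4, 4.4, 0], [28, 5.5, 0], [33.6, 6.6, 0], [39.2, 7.7, 0]]}}

```text
time: 5.3
position: [643.6, -164.2, 26.2]
orientation: [[-0.179, 0.982, -0.064], [0.922, 0.19, 0.337], [0.343, 0.001, -0.939]]
wrist_force: [-1.1, 0.6, -4.4]
finger_gap: 54.3
```

Call:
{"op": "play_rows", "data": {"gripper": [0.7, 0.7, 0.7, 0.7, 0.7, 0.7, 0.7, 0.7], "delta_pos": [[0.3, -1.6, -1.7], [0.6, -3.1, -3.6], [0.9, -4.4, -5.7], [1.1, -5.5, -7.8], [1.3, -6.4, -10], [1.4, -7.1, -12.4], [1.4, -7.1, -12.4], [1.4, -7.1, -12.4]], "delta_rot": [[5.3, 1, 0], [10.7, 2.1, 0], [16, 3.1, 0], [21.3, 4.2, 0], [26.6, 5.2, 0], [32, 6.3, 0], [32, 6.3, 0], [32, 6.3, 0]]}}

```text
time: 6.1
position: [644.5, -171.4, 11.7]
orientation: [[-0.115, 0.982, -0.153], [0.599, 0.191, 0.778], [0.793, -0.002, -0.61]]
wrist_force: [-0.4, 0.4, -3.2]
finger_gap: 54.5
```

Run:
```python
from h import *
im=optics.capture("side"); cv2.imwrite("pics/s1.png",cv2.resize(im[130:290,180:340],(640,640),interpolation=cv2.INTER_CUBIC)[:600])
print(monitor.state()["joints"],monitor.state()["wrist_force"])
```

```text
[-0.60414507  0.9761055   0.3600142   1.70337081  0.58614546  0.53799266] [ 0.70217055 -0.46244979 -3.22131827]
```

View pics/s1.png

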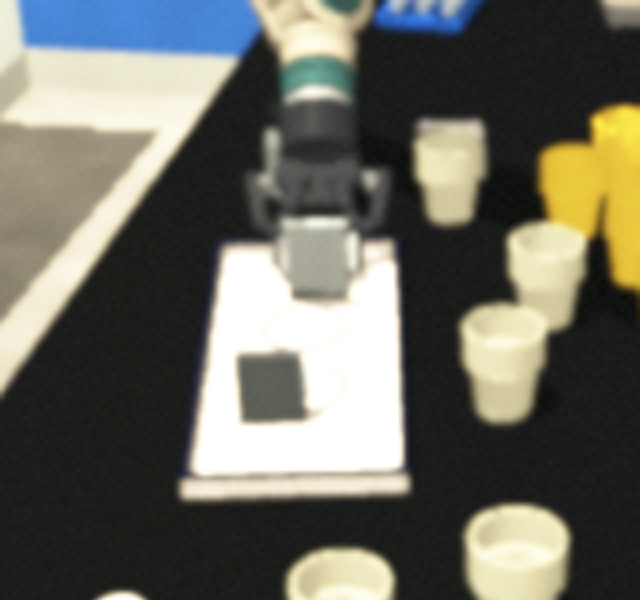

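Call:
{"op": "play_rows", "data": {"gripper": [0.7, 0.5, 0.2, 0, 0, 0, 0, 0], "delta_pos": [[0, 0, -1], [0, 0, -1], [0, 0, -1], [0, 0, -1], [0, 0, -1], [2, -10, 9], [8, -39, 35], [15, -78, 70]], "delta_rot": [[0, 0, 0], [0, 0, 0], [0, 0, 0], [0, 0, 0], [0, 0, 0], [0, 0, 0], [0, 0, 0], [0, 0, 0]]}}

```text
time: 6.95
position: [658.5, -245.6, 81.8]
orientation: [[-0.113, 0.981, -0.156], [0.594, 0.193, 0.781], [0.796, -0.004, -0.605]]
wrist_force: [1.1, -0.2, -0.7]
finger_gap: 85.7
```

Call:
{"op": "play_rows", "data": {"gripper": [0, 0, 0, 0, 0, 0, 0, 0], "delta_pos": [[0, -5, 40], [0, 0, 80], [0, 30, 110], [0, 70, 130], [-10, 110, 130], [-20, 150, 130], [-30, 190, 130], [-35, 220, 130]], "delta_rot": [[-5, -1, 0], [-13, -2.5, 0], [-21, -4.1, 0], [-29, -5.7, 0], [-37, -7.3, 0], [-45, -8.8, 0], [-50, -10, 0], [-50, -10, 0]]}}

```text
time: 7.75
position: [622.1, -22.2, 214.0]
orientation: [[-0.196, 0.981, -0.0], [0.98, 0.196, 0.027], [0.027, 0.005, -1.0]]
wrist_force: [0.2, 0.7, -0.8]
finger_gap: 85.4
```

Run:
```python
from h import *
np.set_printoptions(precision=3,suppress=True)
im=optics.capture("side"); cv2.imwrite("pics/s2.png",cv2.resize(im[150:270,200:340],(700,600),interpolation=cv2.INTER_CUBIC))
s=monitor.state();print(s["time"],s["position"],s["orientation"],s["joints"])
```

```text
7.8 [621.457 -18.99  213.668] [[-0.198  0.98  -0.002]
 [ 0.98   0.198  0.031]
 [ 0.031  0.004 -1.   ]] [-0.149  0.283 -0.056  1.239  0.031  1.222]
```

View pics/s2.png

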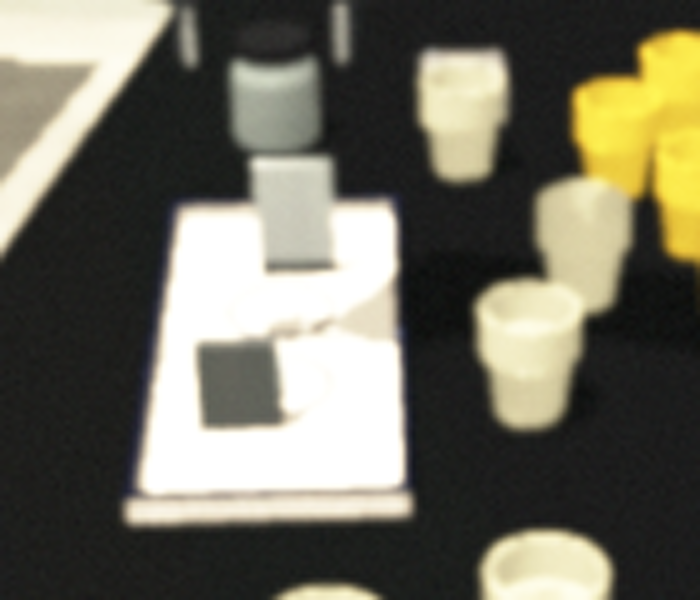

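stop_a stands upright at its own end (blade at crop (290,210)). stop_b is next.

Call:
{"op": "play_rows", "data": {"gripper": [0, 0, 0, 0, 0, 0, 0], "delta_pos": [[3, 20, -10], [5, 40, -20], [8, 60, -40], [11, 84, -64], [11, 84, -64], [11, 84, -64], [11, 84, -64]], "delta_rot": [[5, 1, 0], [10, 2, 0], [15, 3, 0], [17.9, 3.5, 0], [17.9, 3.5, 0], [17.9, 3.5, 0], [17.9, 3.5, 0]]}}

```text
time: 8.5
position: [636.2, 56.6, 149.2]
orientation: [[-0.181, 0.982, -0.059], [0.924, 0.19, 0.333], [0.338, 0.005, -0.941]]
wrist_force: [0.8, -0.9, -0.0]
finger_gap: 85.4
```

Call:
{"op": "play_rows", "data": {"gripper": [0, 0, 0, 0, 0.5, 0.7, 0.7, 0.7], "delta_pos": [[-3.7, 8, -20], [-3.7, 8, -60], [-3.7, 8, -100], [-3.7, 8, -118], [-3.7, 8, -118], [-3.7, 8, -118], [-3.7, 8, -118], [-3.7, 8, -118]], "delta_rot": [[0, 0, 0], [0, 0, 0], [0, 0, 0], [0, 0, 0], [0, 0, 0], [0, 0, 0], [0, 0, 0], [0, 0, 0]], "grip_force": 50}}

```text
time: 9.3
position: [633.2, 65.0, 31.8]
orientation: [[-0.181, 0.982, -0.058], [0.924, 0.19, 0.333], [0.338, 0.007, -0.941]]
wrist_force: [-0.3, -1.3, 4.5]
finger_gap: 54.4
```

Call:
{"op": "play_rows", "data": {"gripper": [0.7, 0.7, 0.7, 0.7, 0.7, 0.7, 0.7, 0.7], "delta_pos": [[0, 0, 3], [-0.5, 2.5, 2.7], [-1, 4.9, 2.2], [-1.4, 7.3, 1.4], [-1.9, 9.6, 0.4], [-2.3, 11.8, -0.8], [-2.7, 13.8, -2.3], [-3.1, 15.7, -3.9]], "delta_rot": [[0, 0, 0], [-5.6, -1.1, 0], [-11.2, -2.2, 0], [-16.8, -3.3, 0], [-22.4, -4.4, 0], [-28, -5.5, 0], [-33.6, -6.6, 0], [-39.2, -7.7, 0]]}}

```text
time: 10.1
position: [627.9, 82.2, 25.5]
orientation: [[-0.18, 0.981, 0.071], [0.921, 0.193, -0.338], [-0.345, 0.004, -0.938]]
wrist_force: [0.5, 0.4, -5.3]
finger_gap: 54.1
```

Call:
{"op": "play_rows", "data": {"gripper": [0.7, 0.7, 0.7, 0.7, 0.7, 0.7, 0.7, 0.7], "delta_pos": [[-0.3, 1.6, -1.7], [-0.6, 3.1, -3.6], [-0.9, 4.4, -5.7], [-1.1, 5.5, -7.8], [-1.3, 6.4, -10], [-1.4, 6.8, -11.5], [-1.4, 6.8, -12.5], [-1.4, 6.8, -12.5]], "delta_rot": [[-5.3, -1, 0], [-10.7, -2.1, 0], [-16, -3.1, 0], [-21.3, -4.2, 0], [-26.6, -5.2, 0], [-29, -5.7, 0], [-29, -5.7, 0], [-29, -5.7, 0]]}}

```text
time: 10.9
position: [626.8, 88.9, 12.5]
orientation: [[-0.124, 0.981, 0.15], [0.638, 0.195, -0.745], [-0.76, 0.003, -0.65]]
wrist_force: [0.0, -0.1, -3.2]
finger_gap: 54.0
```

Call:
{"op": "play_rows", "data": {"gripper": [0.5, 0.2, 0, 0, 0, 0, 0, 0], "delta_pos": [[0, 0, 0], [0, 0, 0], [0, 0, 0], [0, 0, 0], [0, 0, 0], [-2, 10, 9], [-8, 38, 35], [-15, 76, 72]], "delta_rot": [[0, 0, 0], [0, 0, 0], [0, 0, 0], [0, 0, 0], [0, 0, 0], [0, 0, 0], [0, 0, 0], [0, 0, 0]]}}

```text
time: 11.7
position: [610.7, 160.1, 81.9]
orientation: [[-0.125, 0.981, 0.146], [0.634, 0.192, -0.749], [-0.763, -0.001, -0.646]]
wrist_force: [0.7, 0.1, -0.8]
finger_gap: 85.7
```

Call:
{"op": "play_rows", "data": {"gripper": [0, 0, 0, 0, 0, 0, 0, 0], "delta_pos": [[0, 5, 40], [-5, 5, 80], [-20, 5, 120], [-40, 0, 160], [-60, -10, 180], [-80, -20, 200], [-95, -30, 200], [-110, -40, 200]], "delta_rot": [[5, 1, 0], [13, 2.5, 0], [21, 4.1, 0], [29, 5.7, 0], [37, 7.3, 0], [45, 8.8, 0], [48, 9.4, 0], [48, 9.4, 0]]}}

```text
time: 12.5
position: [502.5, 119.5, 284.5]
orientation: [[-0.188, 0.982, 0.01], [0.982, 0.189, -0.012], [-0.013, 0.008, -1.0]]
wrist_force: [-1.3, 0.1, -0.2]
finger_gap: 85.6
```

Run:
```python
from h import *
np.set_printoptions(precision=3,suppress=True)
a=optics.capture("side")[150:290,200:340]; c=optics.capture("top");cv2.imwrite("pics/top3.png",c);
B=[ (round(b["score"],2),b["extent"]) for b in optics.boxes_of("top","cup1")]
c=c[120:320,110:430]
cv2.imwrite("pics/s3.png",np.hstack([cv2.resize(a,(400,400),interpolation=cv2.INTER_CUBIC),cv2.resize(c,(400,250)).copy() if 0 else cv2.copyMakeBorder(cv2.resize(c,(400,250),interpolation=cv2.INTER_CUBIC),0,150,0,0,cv2.BORDER_CONSTANT)]))
s=monitor.state();print(s["time"],s["position"],s["orientation"],s["joints"])
for sc,e in B: print(sc,np.round(e),onz("top",(e[0]+e[2]/2,e[1]+e[3]/2),55)[:2])
```

```text
12.65 [501.861 120.842 283.013] [[-0.19   0.982  0.008]
 [ 0.982  0.19  -0.013]
 [-0.014  0.005 -1.   ]] [ 0.119  0.056 -0.181  1.329 -0.013  1.498]
0.93 [323. 232.  31.  28.] [ 431.879 -155.968]
0.89 [262. 222.  32.  23.] [454.863  -1.941]
0.89 [361. 266.  27.  28.] [ 353.104 -248.718]
0.76 [391. 239.  33.  27.] [ 427.752 -331.135]
0.76 [429. 259.  31.  26.] [ 383.784 -421.677]
0.71 [399. 195.  32.  23.] [ 547.221 -351.315]
0.57 [322. 276.  23.  31.] [ 319.069 -148.469]
```

View pics/s3.png

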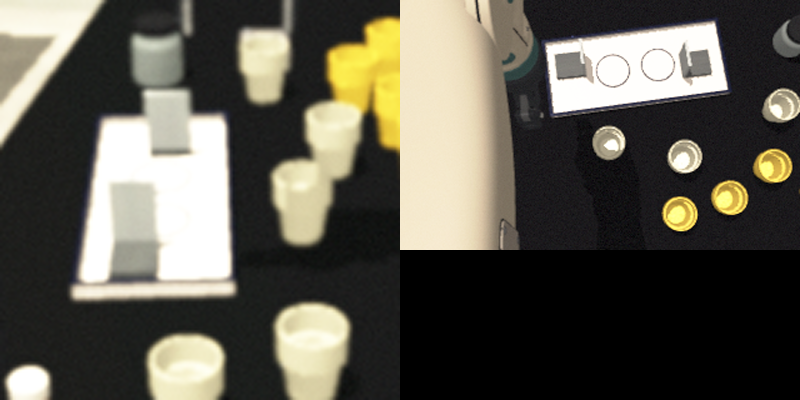

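Both stops stand upright with their feet outward, at crop-left (165,120) and (133,225), and both ring marks are clear. Next I'll fit cup and ring positions.

```bash
cat >> h.py <<'E'
from scipy.optimize import least_squares
_a=np.linspace(0,2*np.pi,40)
def cpts(x,y,z0=0): return np.vstack([np.c_[x+r*np.cos(_a),y+r*np.sin(_a),0*_a+z0+z] for r,z in((21.5,0),(32,45),(32,77))])
def pbox(n,x,y,c,z0=0):
    q=np.array([proj(n,p,c) for p in cpts(x,y,z0)]); return np.r_[q.min(0),q.max(0)]
def fitcup(n,e,c,z0=0,guess=None):
    l,t,w,h=e; b=np.array([l,t,l+w,t+h],float)
    g=onz(n,(l+w/2,t+h/2),50+z0,c)[:2] if guess is None else guess
    r=least_squares(lambda p:pbox(n,p[0],p[1],c,z0)-b,g,loss="soft_l1"); return r.x,np.abs(r.fun).max()
def cream(im,e):
    l,t,w,h=[int(v) for v in e]; q=cv2.cvtColor(im[t+h//4:t+3*h//4,l+w//4:l+3*w//4],cv2.COLOR_BGR2HSV); return np.median(q[...,1])<95
def cups(n):
    c=cam(n); im=optics.capture(n); out=[]
    for b in optics.boxes_of(n,"cup1"):
        if b["score"]<.4 or not cream(im,b["extent"]): continue
        if b["extent"][2]>75 and n!="wrist": continue
        p,r=fitcup(n,b["extent"],c); out.append((round(b["score"],2),np.round(p,1),round(r,1)))
    return im,c,out
E
python3 - <<'E'
from h import *
np.set_printoptions(precision=1,suppress=True)
c=cam("top")
im=cv2.imread("pics/top0.png")
for e in((150,233,30,26),(265,219,28,29),(324,230,26,30),(400,195,31,23),(131,189,28,24),(323,232,31,28),(262,222,32,23),(399,195,32,23)): print(fitcup("top",e,c))
for u in((279.6,176),(315.6,171.6)): print("ring",onz("top",u,4,c))
im,c,o=cups("wrist"); cv2.imwrite("pics/w4.png",im); print(o)
im,c,o=cups("side"); print(o)
E
```

```text
(array([406.3, 275.3]), np.float64(0.5045325214101695))
(array([454.5,  -6.3]), np.float64(1.0744131305607993))
(array([ 434.2, -152.2]), np.float64(1.5704958281231711))
(array([ 544.5, -351.4]), np.float64(2.0726825500593975))
(array([517.7, 340.6]), np.float64(1.6435237029353118))
(array([ 431.8, -156.3]), np.float64(1.8383960186117179))
(array([454.1,  -3.8]), np.float64(3.082830792702339))
(array([ 544.3, -350.2]), np.float64(2.113638083053388))
ring [621.8   2.    4. ]
ring [640.4 -96.3   4. ]
[(0.91, array([409.4, 275.2]), np.float64(0.4)), (0.81, array([515.7, 323.6]), np.float64(24.2)), (0.76, array([ 436.2, -142.4]), np.float64(11.7)), (0.68, array([453.9,   1.4]), np.float64(2.2))]
[(0.97, array([405.4, 276.1]), np.float64(2.4)), (0.83, array([ 431.9, -138.5]), np.float64(1.3)), (0.72, array([505. , 346.6]), np.float64(1.1)), (0.66, array([ 544.3, -344.8]), np.float64(0.9)), (0.62, array([449.3,  -0.1]), np.float64(4.5))]
```

View pics/w4.png

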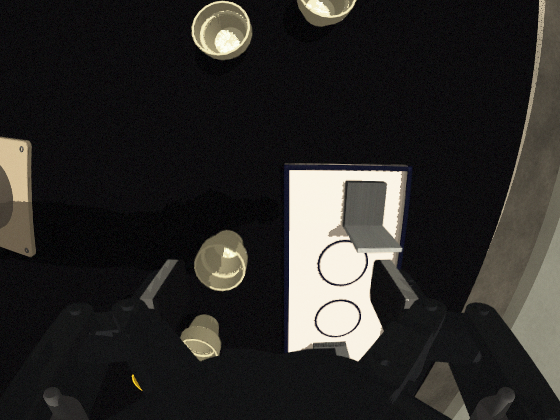

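Call:
{"op": "play_rows", "data": {"gripper": [0, 0, 0, 0, 0, 0], "delta_pos": [[-12, -35, -20], [-24, -70, -45], [-36, -100, -70], [-48, -123, -83], [-48, -123, -83], [-48, -123, -83]], "delta_rot": [[0.7, 0.4, 0], [0.7, 0.4, 0], [0.7, 0.4, 0], [0.7, 0.4, 0], [0.7, 0.4, 0], [0.7, 0.4, 0]]}}

```text
time: 13.45
position: [454.8, -1.2, 199.3]
orientation: [[-0.191, 0.982, -0.001], [0.982, 0.191, 0.0], [0.001, -0.001, -1.0]]
wrist_force: [0.5, -0.6, -0.2]
finger_gap: 85.8
```

```bash
cat > look.py <<'E'
from h import *
import sys
np.set_printoptions(precision=1,suppress=True)
im,c,o=cups("wrist"); cv2.imwrite("pics/%s.png"%sys.argv[1],im)
s=monitor.state(); print(s["time"],s["position"],np.round(s["orientation"],3)[:,2],"gap",s["finger_gap"])
for x in o: print(x, "dxy",x[1]-s["position"][:2])
E
python3 look.py w5
```

```text
13.55 [455.9  -0.8 200.3] [ 0. -0. -1.] gap 85.52507712845603
(0.73, array([451.7,   1.7]), np.float64(2.3)) dxy [-4.2  2.5]
(0.66, array([ 435.7, -146.1]), np.float64(3.0)) dxy [ -20.2 -145.3]
```

View pics/w5.png

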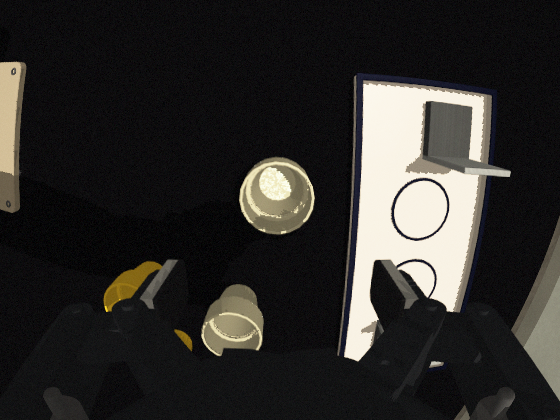

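Call:
{"op": "play_rows", "data": {"gripper": [0, 0, 0, 0, 0, 0.4, 0.6, 0.6], "delta_pos": [[-4, 2.5, -45], [-4, 2.5, -90], [-4, 2.5, -130], [-4, 2.5, -158], [-4, 2.5, -158], [-4, 2.5, -158], [-4, 2.5, -158], [-4, 2.5, -158]], "delta_rot": [[0, 0, 0], [0, 0, 0], [0, 0, 0], [0, 0, 0], [0, 0, 0], [0, 0, 0], [0, 0, 0], [0, 0, 0]], "grip_force": 40}}

```text
time: 14.35
position: [452.8, 1.0, 43.6]
orientation: [[-0.192, 0.981, 0.004], [0.981, 0.192, -0.001], [-0.001, 0.004, -1.0]]
wrist_force: [1.1, -0.4, 2.8]
finger_gap: 61.8
```

Call:
{"op": "play_rows", "data": {"gripper": [0.6, 0.6, 0.6, 0.6, 0.6, 0.6, 0.6, 0.6], "delta_pos": [[0, 0, 0], [0, 0, 30], [0, 0, 70], [0, 0, 110], [40, 0, 150], [85, 0, 158], [130, 0, 158], [168, 0, 158]], "delta_rot": [[0, 0, 0], [0, 0, 0], [0, 0, 0], [0, 0, 0], [0, 0, 0], [0, 0, 0], [0, 0, 0], [0, 0, 0]]}}

```text
time: 15.15
position: [621.4, 0.9, 201.2]
orientation: [[-0.191, 0.982, 0.003], [0.982, 0.191, -0.001], [-0.001, 0.003, -1.0]]
wrist_force: [-0.4, 0.2, -0.6]
finger_gap: 62.1
```

```bash
python3 look.py w6
```

```text
15.25 [623.4   0.6 199.6] [ 0. -0. -1.] gap 61.483639801100345
(0.85, array([ 435.8, -147.8]), np.float64(7.7)) dxy [-187.6 -148.4]
(0.61, array([627.1, -43.6]), np.float64(72.1)) dxy [  3.7 -44.2]
```

View pics/w6.png

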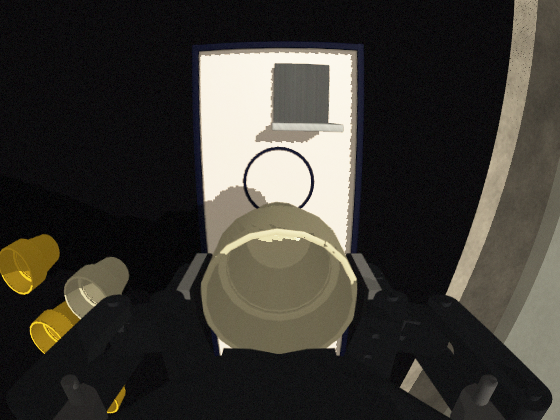

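Run:
```python
from h import *
np.set_printoptions(precision=1,suppress=True)
c=cam("wrist");p=monitor.state()["position"];print(p)
a=np.linspace(0,2*np.pi,60)
def fitring(cx,cy,r,z,obs):
    q=np.array([proj("wrist",(cx+r*np.cos(t),cy+r*np.sin(t),z),c) for t in a]);return q.min(0),q.max(0)
for z0 in(150,156,162):
    print(z0,[fitring(p[0],p[1],32,z0+z,0) for z in(77,)],[fitring(p[0],p[1],21.5,z0,0)])
print("ring",onz("wrist",(278.5,181),4,c),fitring(621.1,2.5,38,4,0))
```

```text
[623.4   0.6 199.6]
150 [(array([201.7, 225.3]), array([355.7, 356.1]))] [(array([244.1, 200.3]), array([312.3, 264.2]))]
156 [(array([198.7, 230.8]), array([358.9, 364.9]))] [(array([243.2, 202.9]), array([313.3, 268.3]))]
162 [(array([195.3, 236.9]), array([362.3, 374.1]))] [(array([242.2, 205.6]), array([314.4, 272.6]))]
ring [623.2   5.1   4. ] (array([240.3, 147.3]), array([311.8, 217.2]))
```

Call:
{"op": "play_rows", "data": {"gripper": [0.6, 0.6, 0.6, 0.6, 0.6, 0.6, 0.6, 0.6], "delta_pos": [[-0.5, 2.5, -40], [-0.5, 2.5, -80], [-0.5, 2.5, -115], [-0.5, 2.5, -140], [-0.5, 2.5, -150], [-0.5, 2.5, -153], [-0.5, 2.5, -154], [-0.5, 2.5, -154]], "delta_rot": [[0, 0, 0], [0, 0, 0], [0, 0, 0], [0, 0, 0], [0, 0, 0], [0, 0, 0], [0, 0, 0], [0, 0, 0]]}}

```text
time: 16.05
position: [617.5, 3.6, 47.7]
orientation: [[-0.191, 0.982, -0.0], [0.982, 0.191, -0.0], [-0.0, -0.0, -1.0]]
wrist_force: [-2.6, 0.1, 4.2]
finger_gap: 62.1
```

Call:
{"op": "play_rows", "data": {"gripper": [0.4, 0.2, 0, 0, 0, 0, 0, 0], "delta_pos": [[0, 0, 0], [0, 0, 0], [0, 0, 0], [0, 0, 40], [0, 0, 85], [-30, -20, 130], [-65, -50, 154], [-100, -80, 154]], "delta_rot": [[0, 0, 0], [0, 0, 0], [0, 0, 0], [0, 0, 0], [0, 0, 0], [0, 0, 0], [0, 0, 0], [0, 0, 0]]}}

```text
time: 16.85
position: [523.9, -74.9, 204.0]
orientation: [[-0.194, 0.981, 0.009], [0.981, 0.194, -0.003], [-0.004, 0.008, -1.0]]
wrist_force: [0.2, -1.6, 0.9]
finger_gap: 85.3
```

Call:
{"op": "play_rows", "data": {"gripper": [0, 0, 0, 0, 0], "delta_pos": [[-30, -25, 0], [-60, -50, 0], [-88, -72, 0], [-88, -72, 0], [-88, -72, 0]], "delta_rot": [[0, 0, 0], [0, 0, 0], [0, 0, 0], [0, 0, 0], [0, 0, 0]]}}

```text
time: 17.35
position: [432.9, -146.2, 199.5]
orientation: [[-0.19, 0.982, 0.001], [0.982, 0.19, -0.0], [-0.0, 0.001, -1.0]]
wrist_force: [-0.8, 0.4, -0.4]
finger_gap: 85.2
```

```bash
python3 look.py w7
python3 - <<'E'
from h import *
im,c,o=cups("top");print(o)
for b in optics.boxes_of("top","cup1"): print(round(b["score"],2),b["extent"],fitcup("top",b["extent"],c,4))
E
```

```text
17.45 [ 433.8 -145.7  199.5] [ 0. -0. -1.] gap 85.62282450443521
(0.92, array([ 552.8, -347.1]), np.float64(38.8)) dxy [ 119.  -201.4]
(0.7, array([622.2,   5.6]), np.float64(1.6)) dxy [188.4 151.3]
(0.63, array([ 434.4, -149.8]), np.float64(1.7)) dxy [ 0.6 -4.1]
(0.52, array([637.4,  79.8]), np.float64(10.5)) dxy [203.6 225.5]
[(0.94, array([513. , 342.2]), np.float64(0.9)), (0.8, array([613.9,  -3.2]), np.float64(1.9)), (0.69, array([404.4, 276.9]), np.float64(2.2))]
0.94 [128.1, 188.5, 32.5, 28.5] (array([512.16032539, 340.72146167]), np.float64(0.8509299352283222))
0.8 [267.1, 160.0, 28.8, 25.7] (array([612.63611287,  -3.25394493]), np.float64(1.8486236526553057))
0.69 [149.9, 235.4, 28.7, 22.7] (array([404.09684113, 275.69093677]), np.float64(2.234387749284849))
0.64 [428.3, 260.3, 34.4, 25.9] (array([ 380.00549459, -423.15958879]), np.float64(0.4788446759540079))
```

Run:
```python
from h import *
t=optics.capture("top"); w=cv2.imread("pics/w7.png"); s=optics.capture("side")
c=cam("wrist");u=proj("wrist",(622,3,30),c).astype(int);print(u)
z=lambda im,x,y,h:cv2.resize(im[max(0,y-h):y+h,x-h:x+h],(260,260),interpolation=cv2.INTER_CUBIC)
cs=cam("side");us=proj("side",(622,3,30),cs).astype(int)
cv2.imwrite("pics/z7.png",np.hstack([z(t,281,175,30),z(w,u[0],u[1],60),z(s,us[0],us[1],30)]))
```

```text
[477  94]
```

View pics/z7.png

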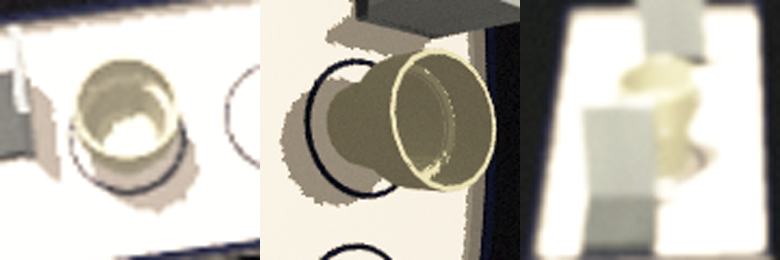

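The cup sits inside ring b with the foot margins about even, within about 3 mm. Next is cup 2, which goes to mark a.

Call:
{"op": "play_rows", "data": {"gripper": [0, 0, 0, 0, 0, 0.4, 0.6, 0.6], "delta_pos": [[1, -4, -45], [1, -4, -90], [1, -4, -130], [1, -4, -158], [1, -4, -158], [1, -4, -158], [1, -4, -158], [1, -4, -158]], "delta_rot": [[0, 0, 0], [0, 0, 0], [0, 0, 0], [0, 0, 0], [0, 0, 0], [0, 0, 0], [0, 0, 0], [0, 0, 0]]}}

```text
time: 18.5
position: [435.8, -150.6, 43.1]
orientation: [[-0.192, 0.981, 0.003], [0.981, 0.192, -0.002], [-0.002, 0.003, -1.0]]
wrist_force: [0.3, -0.3, -2.5]
finger_gap: 63.7
```

Call:
{"op": "play_rows", "data": {"gripper": [0.6, 0.6, 0.6, 0.6, 0.6, 0.6, 0.6, 0.6], "delta_pos": [[0, 0, 0], [0, 0, 30], [0, 0, 70], [0, 0, 110], [30, 10, 150], [70, 20, 158], [110, 32, 158], [150, 45, 158]], "delta_rot": [[0, 0, 0], [0, 0, 0], [0, 0, 0], [0, 0, 0], [0, 0, 0], [0, 0, 0], [0, 0, 0], [0, 0, 0]]}}

```text
time: 19.3
position: [586.0, -104.6, 201.0]
orientation: [[-0.191, 0.982, 0.003], [0.982, 0.191, -0.001], [-0.002, 0.002, -1.0]]
wrist_force: [0.5, -0.4, -1.7]
finger_gap: 64.0
```

Call:
{"op": "play_rows", "data": {"gripper": [0.6, 0.6, 0.6, 0.6], "delta_pos": [[30, 5, 0], [56, 8, 0], [56, 8, 0], [56, 8, 0]], "delta_rot": [[0, 0, 0], [0, 0, 0], [0, 0, 0], [0, 0, 0]]}}

```text
time: 19.7
position: [639.8, -96.6, 199.1]
orientation: [[-0.192, 0.981, -0.001], [0.981, 0.192, -0.0], [0.0, -0.001, -1.0]]
wrist_force: [-0.5, -0.5, -0.0]
finger_gap: 64.2
```

Run:
```python
from h import *
np.set_printoptions(precision=1,suppress=True)
c=cam("wrist"); im=optics.capture("wrist"); cv2.imwrite("pics/w8.png",im)
for i in range(3):
  s=monitor.state();print(s["position"],s["finger_gap"]); optics.camera_params("wrist"); optics.capture("wrist")
q=proj("wrist",(640.5,-95.5,4),c);print(q)
# dark ring pixels fit
g=cv2.cvtColor(im,cv2.COLOR_BGR2GRAY); x,y=q.astype(int)
m=(g<70).astype(np.uint8); m[:y-50]=0;m[y+50:]=0;m[:,:x-50]=0;m[:,x+50:]=0
v,u=np.nonzero(m); P=np.array([onz("wrist",(a,b),4,c)[:2] for a,b in zip(u,v)])
f=lambda p:np.hypot(*(P-p).T)-38
r=least_squares(f,(640.5,-95.5),loss="soft_l1",f_scale=1);print(r.x,np.mean(np.abs(f(r.x))<1.5),len(P))
```

```text
[639.2 -96.7 199.1] 63.7628709648841
[638.8 -96.8 199.2] 63.79591417305662
[638.8 -96.9 199.3] 63.811803461676085
[279.6 184.6]
[641.  -95.5] 0.5413533834586466 399
```

View pics/w8.png

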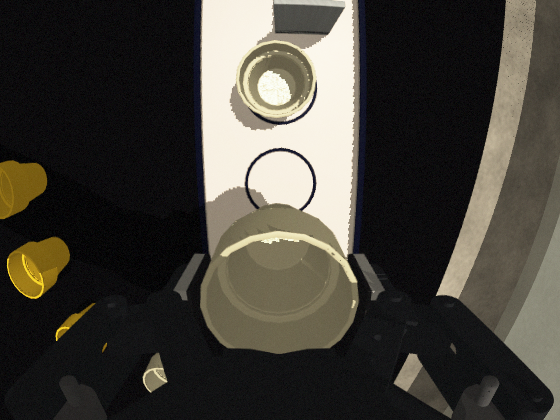

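Call:
{"op": "play_rows", "data": {"gripper": [0.6, 0.6, 0.6, 0.6, 0.6, 0.6, 0.6, 0.6], "delta_pos": [[2, 1.4, -40], [2, 1.4, -80], [2, 1.4, -115], [2, 1.4, -140], [2, 1.4, -150], [2, 1.4, -153], [2, 1.4, -154], [2, 1.4, -154]], "delta_rot": [[0, 0, 0], [0, 0, 0], [0, 0, 0], [0, 0, 0], [0, 0, 0], [0, 0, 0], [0, 0, 0], [0, 0, 0]]}}

```text
time: 20.7
position: [642.4, -95.8, 46.8]
orientation: [[-0.191, 0.982, 0.001], [0.982, 0.191, -0.001], [-0.001, 0.001, -1.0]]
wrist_force: [-0.9, -0.2, 2.7]
finger_gap: 64.0
```

Call:
{"op": "play_rows", "data": {"gripper": [0.4, 0.2, 0, 0, 0, 0, 0, 0], "delta_pos": [[0, 0, 0], [0, 0, 0], [0, 0, 0], [0, 0, 40], [0, 0, 85], [-10, -30, 130], [-25, -70, 154], [-40, -115, 154]], "delta_rot": [[0, 0, 0], [0, 0, 0], [0, 0, 0], [0, 0, 0], [0, 0, 0], [0, 0, 0], [0, 0, 0], [0, 0, 0]]}}

```text
time: 21.5
position: [605.5, -211.3, 205.0]
orientation: [[-0.194, 0.981, 0.009], [0.981, 0.194, -0.004], [-0.006, 0.008, -1.0]]
wrist_force: [1.4, -1.5, -1.1]
finger_gap: 85.4
```

Call:
{"op": "play_rows", "data": {"gripper": [0, 0, 0, 0, 0, 0, 0], "delta_pos": [[-15, -40, 0], [-30, -80, 0], [-45, -115, 0], [-56, -139, 0], [-56, -139, 0], [-56, -139, 0], [-56, -139, 0]], "delta_rot": [[0, 0, 0], [0, 0, 0], [0, 0, 0], [0, 0, 0], [0, 0, 0], [0, 0, 0], [0, 0, 0]]}}

```text
time: 22.2
position: [546.5, -348.1, 199.0]
orientation: [[-0.192, 0.981, -0.0], [0.981, 0.192, 0.001], [0.001, -0.0, -1.0]]
wrist_force: [-0.4, 0.6, -0.8]
finger_gap: 85.3
```

```bash
python3 look.py w9
python3 - <<'E'
from h import *
np.set_printoptions(precision=1,suppress=True)
for n in("top","side"): print(n,cups(n)[2])
print(monitor.state()["position"])
E
```

```text
22.3 [ 546.7 -347.8  199.1] [-0.  0. -1.] gap 85.50627456437441
(0.76, array([ 550.4, -345. ]), np.float64(2.2)) dxy [3.7 2.8]
(0.54, array([ 599.8, -202.5]), np.float64(69.8)) dxy [ 53.1 145.3]
top [(0.93, array([512.4, 334.5]), np.float64(1.7)), (0.83, array([ 546.7, -345.6]), np.float64(2.9)), (0.58, array([403.7, 277.7]), np.float64(0.9)), (0.58, array([641.9, -96.9]), np.float64(0.8))]
side [(0.88, array([406.7, 272.8]), np.float64(1.5)), (0.84, array([ 549.7, -345.4]), np.float64(1.2)), (0.79, array([610.8,  -4.3]), np.float64(2.4)), (0.7, array([ 667.7, -183.2]), np.float64(12.6))]
[ 546.5 -348.1  199.2]
```

Call:
{"op": "play_rows", "data": {"gripper": [0, 0, 0, 0, 0, 0.4, 0.6, 0.6], "delta_pos": [[2.5, 2.8, -45], [2.5, 2.8, -90], [2.5, 2.8, -130], [2.5, 2.8, -157], [2.5, 2.8, -157], [2.5, 2.8, -157], [2.5, 2.8, -157], [2.5, 2.8, -157]], "delta_rot": [[0, 0, 0], [0, 0, 0], [0, 0, 0], [0, 0, 0], [0, 0, 0], [0, 0, 0], [0, 0, 0], [0, 0, 0]]}}

```text
time: 23.3
position: [550.4, -347.4, 44.8]
orientation: [[-0.192, 0.981, 0.003], [0.981, 0.192, -0.003], [-0.004, 0.003, -1.0]]
wrist_force: [0.2, 0.1, -0.6]
finger_gap: 61.7
```

Call:
{"op": "play_rows", "data": {"gripper": [0.6, 0.6, 0.6, 0.6, 0.6, 0.6, 0.6, 0.6], "delta_pos": [[0, 0, 0], [0, 0, 30], [0, 0, 75], [0, 0, 120], [8, 25, 158], [20, 60, 165], [35, 100, 165], [50, 140, 165]], "delta_rot": [[0, 0, 0], [0, 0, 0], [0, 0, 0], [0, 0, 0], [0, 0, 0], [0, 0, 0], [0, 0, 0], [0, 0, 0]]}}

```text
time: 24.1
position: [599.4, -205.3, 208.9]
orientation: [[-0.19, 0.982, 0.002], [0.982, 0.19, -0.001], [-0.002, 0.002, -1.0]]
wrist_force: [0.0, 0.1, -1.6]
finger_gap: 61.5
```

Call:
{"op": "play_rows", "data": {"gripper": [0.6, 0.6, 0.6, 0.6, 0.6, 0.6, 0.6], "delta_pos": [[15, 40, 0], [30, 75, 0], [42, 109, 0], [42, 109, 0], [42, 109, 0], [42, 109, 0], [42, 109, 0]], "delta_rot": [[0, 0, 0], [0, 0, 0], [0, 0, 0], [0, 0, 0], [0, 0, 0], [0, 0, 0], [0, 0, 0]]}}

```text
time: 24.8
position: [640.3, -98.3, 207.3]
orientation: [[-0.19, 0.982, -0.0], [0.982, 0.19, -0.0], [-0.0, -0.001, -1.0]]
wrist_force: [-0.1, -0.1, -0.5]
finger_gap: 61.8
```

```bash
python3 look.py w10
```

```text
24.9 [640.3 -98.2 207.3] [-0. -0. -1.] gap 61.71452650854818
(0.91, array([643.9, -92. ]), np.float64(18.9)) dxy [3.6 6.2]
(0.75, array([618.5,   5.3]), np.float64(3.4)) dxy [-21.8 103.5]
(0.68, array([ 647. , -143.9]), np.float64(74.1)) dxy [  6.7 -45.7]
```

View pics/w10.png

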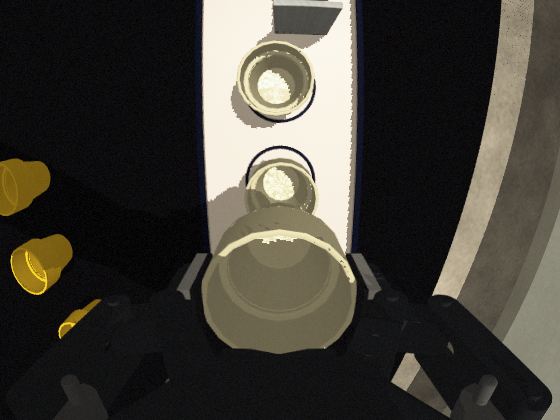

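Run:
```python
from h import *
np.set_printoptions(precision=1,suppress=True)
c=cam("wrist");a=np.linspace(0,2*np.pi,60)
for x,y in((641,-95.5),(643,-95.5),(641,-98)):
    q=np.array([proj("wrist",(x+32*np.cos(t),y+32*np.sin(t),81),c) for t in a]);print(x,y,q.min(0),q.max(0))
```

```text
641 -95.5 [242.6 162. ] [317.4 234.5]
643 -95.5 [244.9 162.4] [319.7 234.9]
641 -98 [242.1 164.9] [316.8 237.1]
```

Call:
{"op": "play_rows", "data": {"gripper": [0.6, 0.6, 0.6, 0.6, 0.6, 0.6, 0.6, 0.6], "delta_pos": [[1.7, 2.7, -30], [1.7, 2.7, -65], [1.7, 2.7, -90], [1.7, 2.7, -110], [1.7, 2.7, -122], [1.7, 2.7, -127], [1.7, 2.7, -129], [1.7, 2.7, -129]], "delta_rot": [[0, 0, 0], [0, 0, 0], [0, 0, 0], [0, 0, 0], [0, 0, 0], [0, 0, 0], [0, 0, 0], [0, 0, 0]]}}

```text
time: 25.7
position: [642.5, -95.7, 80.5]
orientation: [[-0.19, 0.982, 0.0], [0.982, 0.19, -0.002], [-0.002, -0.0, -1.0]]
wrist_force: [-3.7, -1.6, 5.9]
finger_gap: 62.0
```

Call:
{"op": "play_rows", "data": {"gripper": [0.4, 0.2, 0, 0, 0, 0, 0, 0], "delta_pos": [[0, 0, 0], [0, 0, 0], [0, 0, 0], [0, 0, 40], [0, 0, 85], [-10, 20, 122], [-25, 55, 122], [-45, 95, 122]], "delta_rot": [[0, 0, 0], [0, 0, 0], [0, 0, 0], [0, 0, 0], [0, 0, 0], [0, 0, 0], [0, 0, 0], [0, 0, 0]]}}

```text
time: 26.5
position: [599.6, 0.6, 202.9]
orientation: [[-0.189, 0.982, 0.006], [0.982, 0.189, -0.0], [-0.001, 0.006, -1.0]]
wrist_force: [-0.0, 0.6, -1.1]
finger_gap: 85.2
```

Call:
{"op": "play_rows", "data": {"gripper": [0, 0, 0, 0, 0, 0, 0, 0], "delta_pos": [[-24, 38, 0], [-48, 76, 0], [-72, 114, 0], [-96, 152, 0], [-120, 190, 0], [-144, 225, 0], [-168, 255, 0], [-190, 276, 0]], "delta_rot": [[0, 0, 0], [0, 0, 0], [0, 0, 0], [0, 0, 0], [0, 0, 0], [0, 0, 0], [0, 0, 0], [0, 0, 0]]}}

```text
time: 27.3
position: [406.4, 278.6, 200.6]
orientation: [[-0.193, 0.981, 0.0], [0.981, 0.193, 0.001], [0.001, 0.001, -1.0]]
wrist_force: [-0.2, -0.7, 0.3]
finger_gap: 85.6
```

```bash
python3 look.py w11;  python3 - <<'E'
from h import *
np.set_printoptions(precision=1,suppress=True)
c=cam("side");im=optics.capture("side")
for b in optics.boxes_of("side","cup1"):
    if cream(im,b["extent"]): print(b["extent"],round(b["score"],2),fitcup("side",b["extent"],c))
print("exp stack a",pbox("side",642,-95.5,c,4),pbox("side",642,-95.5,c,36))
E
```

```text
27.4 [404.9 278.7 200.3] [-0.  0. -1.] gap 85.5052379065579
(0.95, array([513.8, 339.2]), np.float64(0.9)) dxy [108.9  60.5]
(0.82, array([410.4, 276.3]), np.float64(1.4)) dxy [ 5.5 -2.4]
[301.4, 255.2, 22.7, 39.2] 0.93 (array([398.2, 279.4]), np.float64(1.9884423690158428))
[254.4, 268.8, 21.8, 35.4] 0.89 (array([510.9, 344. ]), np.float64(1.9828707500472547))
[244.4, 180.4, 18.7, 13.5] 0.72 (array([ 676.5, -232. ]), np.float64(8.658618428856073))
[246.8, 203.9, 19.3, 25.7] 0.7 (array([612.4,   2.3]), np.float64(1.6408897890464118))
[241.8, 196.2, 21.0, 4.0] 0.56 (array([ 669.3, -177.9]), np.float64(18.25686825047677))
exp stack a [244.9 187.4 263.9 214.1] [244.3 179.1 263.5 206.1]
```

Call:
{"op": "play_rows", "data": {"gripper": [0, 0, 0, 0, 0, 0.4, 0.6, 0.6], "delta_pos": [[3.5, -2, -45], [3.5, -2, -90], [3.5, -2, -130], [3.5, -2, -158], [3.5, -2, -158], [3.5, -2, -158], [3.5, -2, -158], [3.5, -2, -158]], "delta_rot": [[0, 0, 0], [0, 0, 0], [0, 0, 0], [0, 0, 0], [0, 0, 0], [0, 0, 0], [0, 0, 0], [0, 0, 0]]}}

```text
time: 28.3
position: [412.9, 275.3, 44.2]
orientation: [[-0.191, 0.982, 0.003], [0.982, 0.191, 0.002], [0.001, 0.004, -1.0]]
wrist_force: [0.2, -0.9, -2.1]
finger_gap: 62.3
```

Call:
{"op": "play_rows", "data": {"gripper": [0.6, 0.6, 0.6, 0.6, 0.6, 0.6, 0.6, 0.6], "delta_pos": [[0, 0, 0], [0, 0, 30], [0, 0, 75], [0, 0, 120], [20, -26, 158], [45, -58, 165], [70, -91, 165], [95, -123, 165]], "delta_rot": [[0, 0, 0], [0, 0, 0], [0, 0, 0], [0, 0, 0], [0, 0, 0], [0, 0, 0], [0, 0, 0], [0, 0, 0]]}}

```text
time: 29.1
position: [507.1, 150.6, 208.8]
orientation: [[-0.192, 0.981, 0.003], [0.981, 0.192, 0.001], [0.0, 0.003, -1.0]]
wrist_force: [-0.8, 1.7, -0.3]
finger_gap: 62.5
```

Call:
{"op": "play_rows", "data": {"gripper": [0.6, 0.6, 0.6, 0.6, 0.6, 0.6, 0.6, 0.6], "delta_pos": [[28, -36, 0], [56, -73, 0], [85, -110, 0], [115, -150, 0], [115, -150, 0], [115, -150, 0], [115, -150, 0], [115, -150, 0]], "delta_rot": [[0, 0, 0], [0, 0, 0], [0, 0, 0], [0, 0, 0], [0, 0, 0], [0, 0, 0], [0, 0, 0], [0, 0, 0]]}}

```text
time: 29.9
position: [619.9, 2.9, 207.3]
orientation: [[-0.193, 0.981, -0.001], [0.981, 0.193, 0.0], [0.0, -0.001, -1.0]]
wrist_force: [-0.5, -0.6, -0.9]
finger_gap: 62.3
```

```bash
python3 look.py w12
python3 - <<'E'
from h import *
np.set_printoptions(precision=1,suppress=True)
c=cam("wrist");a=np.linspace(0,2*np.pi,60)
for x,y in((619,3),(622,3),(619,6)):
    q=np.array([proj("wrist",(x+32*np.cos(t),y+32*np.sin(t),81),c) for t in a]);print(x,y,q.min(0),q.max(0))
im=cv2.imread("pics/w12.png"); cv2.imwrite("pics/z12.png",cv2.resize(im[130:370,180:380],(500,600),interpolation=cv2.INTER_CUBIC))
E
```

```text
30.0 [620.1   2.8 207.4] [-0. -0. -1.] gap 62.61763437345892
(0.96, array([615.,  19.]), np.float64(15.4)) dxy [-5.1 16.2]
(0.59, array([626.7, -42.9]), np.float64(72.7)) dxy [  6.6 -45.7]
619 3 [240.1 164.5] [314.8 236.7]
622 3 [243.5 165.2] [318.1 237.3]
619 6 [240.7 161. ] [315.5 233.6]
```

View pics/z12.png

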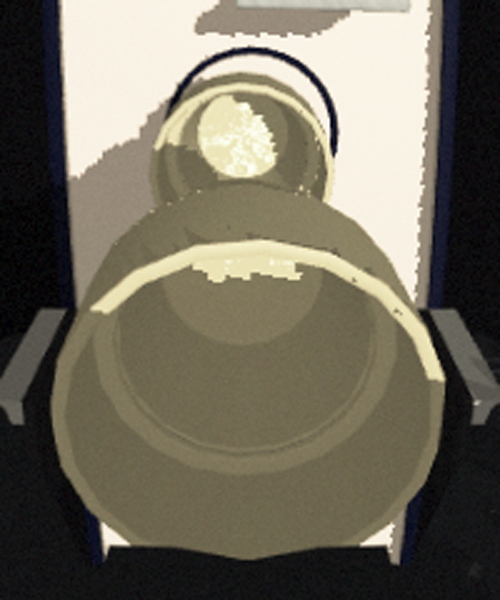

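Call:
{"op": "play_rows", "data": {"gripper": [0.6, 0.6, 0.6, 0.6, 0.6, 0.6, 0.6, 0.6], "delta_pos": [[-1, 0.5, -30], [-1, 0.5, -65], [-1, 0.5, -90], [-1, 0.5, -110], [-1, 0.5, -122], [-1, 0.5, -127], [-1, 0.5, -129], [-1, 0.5, -129]], "delta_rot": [[0, 0, 0], [0, 0, 0], [0, 0, 0], [0, 0, 0], [0, 0, 0], [0, 0, 0], [0, 0, 0], [0, 0, 0]]}}

```text
time: 30.8
position: [620.3, 2.7, 80.1]
orientation: [[-0.192, 0.981, 0.001], [0.981, 0.192, 0.001], [0.0, 0.001, -1.0]]
wrist_force: [-2.1, 0.8, 3.6]
finger_gap: 62.6
```

Call:
{"op": "play_rows", "data": {"gripper": [0.4, 0.2, 0, 0, 0, 0, 0, 0], "delta_pos": [[0, 0, 0], [0, 0, 0], [0, 0, 0], [0, 0, 40], [0, 0, 85], [-10, 30, 122], [-20, 70, 122], [-30, 115, 122]], "delta_rot": [[0, 0, 0], [0, 0, 0], [0, 0, 0], [0, 0, 0], [0, 0, 0], [0, 0, 0], [0, 0, 0], [0, 0, 0]]}}

```text
time: 31.6
position: [591.7, 117.5, 202.8]
orientation: [[-0.189, 0.982, 0.005], [0.982, 0.189, 0.0], [-0.001, 0.005, -1.0]]
wrist_force: [0.1, 0.5, -0.8]
finger_gap: 85.7
```

Call:
{"op": "play_rows", "data": {"gripper": [0, 0, 0, 0, 0, 0, 0, 0], "delta_pos": [[-13, 40, 0], [-26, 80, 0], [-39, 120, 0], [-52, 160, 0], [-65, 200, 0], [-75, 223, 0], [-75, 223, 0], [-75, 223, 0]], "delta_rot": [[0, 0, 0], [0, 0, 0], [0, 0, 0], [0, 0, 0], [0, 0, 0], [0, 0, 0], [0, 0, 0], [0, 0, 0]]}}

```text
time: 32.4
position: [514.9, 340.3, 200.1]
orientation: [[-0.193, 0.981, 0.0], [0.981, 0.193, -0.001], [-0.001, -0.0, -1.0]]
wrist_force: [-0.4, -0.9, 0.4]
finger_gap: 85.1
```

```bash
python3 look.py w13;  python3 - <<'E'
from h import *
np.set_printoptions(precision=1,suppress=True)
c=cam("side");im=optics.capture("side");cv2.imwrite("pics/s13.png",im)
for b in optics.boxes_of("side","cup1"):
    if cream(im,b["extent"]): print(b["extent"],round(b["score"],2),fitcup("side",b["extent"],c))
print("exp b",pbox("side",619,3,c,4),pbox("side",619,3,c,36))
E
```

```text
32.5 [515.3 339.3 200.1] [-0. -0. -1.] gap 85.3169604644904
(0.65, array([513.2, 339.5]), np.float64(1.1)) dxy [-2.1  0.2]
[253.3, 267.8, 23.0, 37.8] 0.8 (array([511.9, 345.5]), np.float64(1.375541725480275))
[253.8, 212.2, 11.3, 15.0] 0.5 (array([604.6, -11.8]), np.float64(11.800433439374501))
[229.4, 199.1, 50.8, 54.8] 0.3 (array([614.2, 127.2]), np.float64(22.668841662438012))
[236.3, 213.7, 20.2, 35.0] 0.3 (array([622.1,  97.8]), np.float64(2.93044220066443))
exp b [244.3 201.2 264.4 229.6] [243.7 192.5 264.1 221.2]
```

Call:
{"op": "play_rows", "data": {"gripper": [0, 0, 0, 0, 0, 0.4, 0.6, 0.6], "delta_pos": [[-1.5, 1, -45], [-1.5, 1, -90], [-1.5, 1, -130], [-1.5, 1, -158], [-1.5, 1, -158], [-1.5, 1, -158], [-1.5, 1, -158], [-1.5, 1, -158]], "delta_rot": [[0, 0, 0], [0, 0, 0], [0, 0, 0], [0, 0, 0], [0, 0, 0], [0, 0, 0], [0, 0, 0], [0, 0, 0]]}}

```text
time: 33.4
position: [515.3, 341.9, 44.6]
orientation: [[-0.191, 0.982, 0.004], [0.982, 0.191, 0.002], [0.001, 0.004, -1.0]]
wrist_force: [-0.3, 0.4, -0.2]
finger_gap: 62.4
```

Call:
{"op": "play_rows", "data": {"gripper": [0.6, 0.6, 0.6, 0.6, 0.6, 0.6, 0.6, 0.6], "delta_pos": [[0, 0, 0], [0, 0, 30], [0, 0, 75], [0, 0, 120], [8, -26, 158], [18, -58, 180], [30, -95, 180], [42, -133, 180]], "delta_rot": [[0, 0, 0], [0, 0, 0], [0, 0, 0], [0, 0, 0], [0, 0, 0], [0, 0, 0], [0, 0, 0], [0, 0, 0]]}}

```text
time: 34.2
position: [556.5, 207.5, 224.6]
orientation: [[-0.193, 0.981, 0.004], [0.981, 0.193, 0.001], [0.0, 0.004, -1.0]]
wrist_force: [-0.4, -0.4, -1.4]
finger_gap: 62.4
```

Call:
{"op": "play_rows", "data": {"gripper": [0.6, 0.6, 0.6, 0.6, 0.6, 0.6, 0.6, 0.6], "delta_pos": [[13, -41, 0], [26, -82, 0], [38, -123, 0], [51, -164, 0], [64, -205, 0], [64, -205, 0], [64, -205, 0], [64, -205, 0]], "delta_rot": [[0, 0, 0], [0, 0, 0], [0, 0, 0], [0, 0, 0], [0, 0, 0], [0, 0, 0], [0, 0, 0], [0, 0, 0]]}}

```text
time: 35.0
position: [618.9, 4.0, 222.3]
orientation: [[-0.192, 0.981, -0.001], [0.981, 0.192, 0.0], [0.001, -0.001, -1.0]]
wrist_force: [0.1, -0.6, -1.8]
finger_gap: 62.5
```

```bash
python3 look.py w14
python3 - <<'E'
from h import *
np.set_printoptions(precision=1,suppress=True)
c=cam("wrist");a=np.linspace(0,2*np.pi,60)
for x,y in((619,3),(622,3),(619,6)):
    q=np.array([proj("wrist",(x+32*np.cos(t),y+32*np.sin(t),113),c) for t in a]);print(x,y,q.min(0),q.max(0))
im=cv2.imread("pics/w14.png"); cv2.imwrite("pics/z14.png",cv2.resize(im[130:370,180:380],(500,600),interpolation=cv2.INTER_CUBIC))
E
```

```text
35.1 [618.9   4.5 222.3] [-0.  0. -1.] gap 61.98645193907045
(0.78, array([627.8, -53.9]), np.float64(69.7)) dxy [  8.9 -58.4]
(0.76, array([616.1,   5.7]), np.float64(54.9)) dxy [-2.8  1.2]
(0.67, array([603. ,  83.8]), np.float64(213.3)) dxy [-15.9  79.3]
(0.55, array([618.8,  12.1]), np.float64(15.5)) dxy [-0.1  7.6]
619 3 [238.9 170. ] [318.  246.1]
622 3 [242.5 170.8] [321.6 246.8]
619 6 [239.5 166.3] [318.9 242.9]
```

View pics/z14.png

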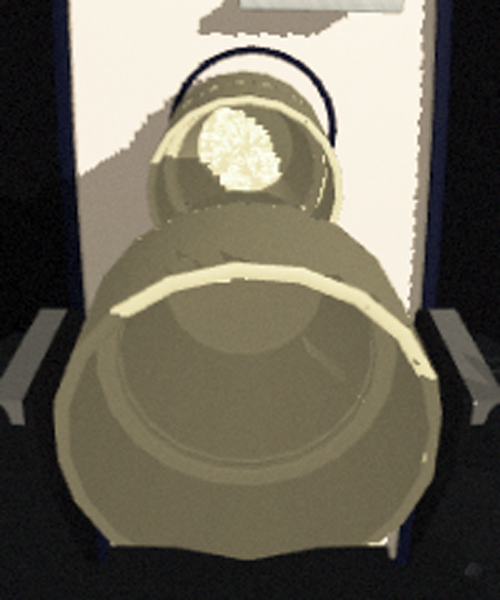

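Call:
{"op": "play_rows", "data": {"gripper": [0.6, 0.6, 0.6, 0.6, 0.6, 0.6, 0.6, 0.6], "delta_pos": [[0, 3, -25], [0, 3, -50], [0, 3, -75], [0, 3, -95], [0, 3, -105], [0, 3, -110], [0, 3, -112], [0, 3, -112]], "delta_rot": [[0, 0, 0], [0, 0, 0], [0, 0, 0], [0, 0, 0], [0, 0, 0], [0, 0, 0], [0, 0, 0], [0, 0, 0]]}}

```text
time: 35.9
position: [619.7, 6.4, 112.5]
orientation: [[-0.192, 0.981, 0.001], [0.981, 0.192, -0.001], [-0.001, 0.001, -1.0]]
wrist_force: [-2.3, -0.4, 5.5]
finger_gap: 62.1
```

Call:
{"op": "play_rows", "data": {"gripper": [0.4, 0.2, 0, 0, 0, 0, 0, 0], "delta_pos": [[0, 0, 0], [0, 0, 0], [0, 0, 0], [0, 0, 40], [0, 0, 85], [-20, -10, 122], [-65, -20, 130], [-110, -30, 130]], "delta_rot": [[0, 0, 0], [0, 0, 0], [0, 0, 0], [0, 0, 0], [0, 0, 0], [0, 0, 0], [0, 0, 0], [0, 0, 0]]}}

```text
time: 36.7
position: [511.0, -24.4, 243.3]
orientation: [[-0.192, 0.981, 0.006], [0.981, 0.192, -0.001], [-0.002, 0.006, -1.0]]
wrist_force: [-0.4, 0.6, -0.1]
finger_gap: 85.2
```

Call:
{"op": "play_rows", "data": {"gripper": [0, 0, 0, 0, 0, 0, 0], "delta_pos": [[-40, 30, 0], [-60, 60, 10], [-70, 100, 20], [-80, 140, 20], [-80, 180, 20], [-80, 190, 20], [-80, 190, 20]], "delta_rot": [[0, 0, 0], [0, 0, 0], [0, 0, 0], [0, 0, 0], [0, 0, 0], [0, 0, 0], [0, 0, 0]]}}

```text
time: 37.4
position: [429.4, 167.3, 260.3]
orientation: [[-0.195, 0.981, 0.0], [0.981, 0.195, -0.0], [-0.0, 0.0, -1.0]]
wrist_force: [0.6, -0.2, -0.8]
finger_gap: 85.3
```

Run:
```python
from h import *
np.set_printoptions(precision=1,suppress=True)
z=lambda im,x,y,h:cv2.resize(im[max(0,y-h):y+h,x-h:x+h],(390,390),interpolation=cv2.INTER_CUBIC)
s=optics.capture("side");w=optics.capture("wrist");c=cam("wrist");cs=cam("side");t=optics.capture("top")
print(monitor.state()["position"])
for q in((619,3.5,4),(642,-95.5,4)):
  for k in range(3): print(q[:2],k,"side",pbox("side",*q[:2],cs,4+32*k))
u=proj("wrist",(630,-45,60),c).astype(int);us=proj("side",(630,-45,60),cs).astype(int)
print(u,us)
top=np.hstack([z(s,us[0],us[1],45),z(t,298,172,75)]);cv2.imwrite("pics/f.png",top)
cv2.imwrite("pics/fw.png",w)
```

```text
[429.5 165.2 260. ]
(619, 3.5) 0 side [244.3 201.2 264.4 229.7]
(619, 3.5) 1 side [243.6 192.6 264.  221.3]
(619, 3.5) 2 side [243.  183.8 263.7 212.8]
(642, -95.5) 0 side [244.9 187.4 263.9 214.1]
(642, -95.5) 1 side [244.3 179.1 263.5 206.1]
(642, -95.5) 2 side [243.8 170.7 263.1 197.9]
[387 354] [254 204]
```

View pics/f.png

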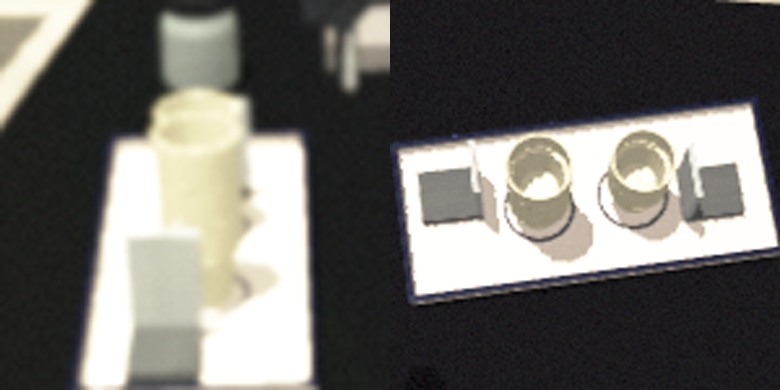

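The side view matches full nesting: stack b's rim is at row ≈184 (expected 183.8) and stack a's at ≈179 (expected 179.1). I'll check once more for leftover cream cups before handing in.

Run:
```python
from h import *
np.set_printoptions(precision=1,suppress=True)
for n in("top","side"):
    c=cam(n);im=optics.capture(n)
    for b in optics.boxes_of(n,"cup1"):
        e=b["extent"];print(n,round(b["score"],2),np.round(e),"cream" if cream(im,e) else "yellow",onz(n,(e[0]+e[2]/2,e[1]+e[3]/2),50,c)[:2])
im=np.hstack([cv2.resize(optics.capture("top"),(400,300)),cv2.resize(optics.capture("side"),(400,300))]);cv2.imwrite("pics/all.png",im)
```

```text
top 0.98 [318. 280.  28.  26.] yellow [ 317.9 -146.4]
top 0.93 [362. 268.  27.  25.] yellow [ 353.  -252.2]
top 0.79 [306. 148.  28.  22.] cream [ 661.7 -102.5]
top 0.79 [390. 239.  37.  28.] yellow [ 425.2 -334.9]
top 0.72 [232. 155.  26.  25.] cream [624.7  94.3]
top 0.67 [267. 176.  26.  11.] cream [593.5   0.4]
top 0.67 [426. 258.  34.  28.] yellow [ 383.2 -420.9]
top 0.65 [267. 151.  27.  26.] cream [640.7   0. ]
top 0.56 [305. 169.  18.   9.] cream [619.8 -88.3]
top 0.49 [274. 178.  11.   4.] cream [598.4   2. ]
side 0.82 [246. 186.  17.  19.] cream [ 649.5 -125.5]
side 0.79 [339. 188.  21.  25.] yellow [ 316.8 -131.4]
side 0.71 [247. 199.  20.  13.] cream [624.8 -54.6]
side 0.65 [332. 158.  13.  18.] yellow [ 372.5 -405.9]
side 0.57 [258. 209.  12.  18.] cream [584.8  23.9]
side 0.55 [330. 173.  16.  29.] yellow [ 361.2 -229.9]
side 0.54 [313. 166.  21.  24.] yellow [ 419.9 -304.4]
side 0.43 [242. 181.  21.   3.] cream [ 680.7 -231. ]
```

View pics/all.png

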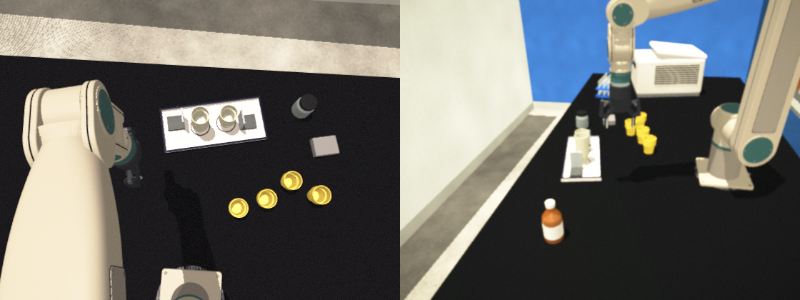

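The only cream cups left are the two stacks on the tray. The yellow cups, bottle, jar and timer are where they were, and the arm is clear.

```bash
python3 -c "
from h import *
print(manip.job_done())"
```

```text
the job is handed in; nothing more can be done
None
```

The tray is set up as asked and the job is handed in at about 38 s. I never saw a verdict.

**What I did:**
- **Stops:** I gripped each by its foot and tipped it about its corner, stop_a first. Both now stand at their own ends with the back upright and the foot pointing outward.
- **Cups:** Five loose cream cups were present. I nested three on mark_b and two on mark_a.

**Last checks:**
- **Nesting:** the side view puts the stack rims where fully nested stacks should be, within 1 pixel (rows about 184 and 179, expected 183.8 and 179.1).
- **Centring:** the wrist camera puts stack b's bottom cup about 3 mm to the base side of its ring's centre, and stack a's about 1 mm off its own. The top and side network fits had put that first cup on mark_b 8–12 mm off. I judged those fits less reliable, because the close-up showed the cup foot centred in the ring.
- **Leftovers:** no cream cups remain on the bench. The yellow cups, bottle, jar and timer look unmoved.
- **Finger opening:** it read about 62 mm on four of the five cups instead of 64 mm, but every one was held and set down normally.

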